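Clamp the clock case and snap its back on

ROBOT

A 7-joint arm with a two-finger parallel gripper is mounted at the origin on the work surface. World frame = base frame: x ahead of the robot, y to its left, z up, the work surface at z = 0. Lengths are in m, angles in rad, forces in N, time in s.
With the tool pointing down it reaches from about 0.4 to 0.85 m from the base axis. Payload 10.4 kg.
Tool frame: the origin (TCP) lies between the finger pads; the fingertips stand tip_extent ahead of it and the grasp point (between the pads) lies 2 mm behind it (tip_extent is the distance from the TCP to the fingertips, in m); z points along the fingers, y is the direction in which the jaws open and shut (so a half turn about z gives the same grasp; the last joint's range is limited). The gripper opens to 87 mm and grips with 3 to 60 N. Pads are 19 mm wide; open, the fingers measure 117 mm over their backs; the gripper's body (75 mm by 190 mm) begins 51 mm behind the grasp point.
Start: joints at [1.214, 0.332, -0.065, 1.46, 0.022, 1.35, -0.088], TCP at [0.205, -0.591, 0.24] pointing down, gripper open.
Joint ranges: [-2.6, 2.6], [-0.5, 2.12], [-1.47, 1.34], [0.16, 2.42], [-1.27, 4.41], [0.06, 2.06], [-2.6, 2.6]. Speed limits (rad/s): [2.22, 2.22, 2.79, 2.79, 3.14, 3.14, 3.14].

INTERFACE

Orientations are given as a unit quaternion [x, y, z, w].
In Python, from bench import read_state, camera, camera_params, close_job, tip_extent gives the robot as it stands. The module is installed in compiled form; this text tells all that it offers.
- The arm moves only by the tool send_rows, never from a script. Its argument "steps" is a list of rows, each a list of 7 numbers: the turn, a rotation vector about the tool's x, y, z in degrees, then the shift along the tool's x, y, z in m, then the gripper's target within -1 to 1 (shut at 1, half-way at 0, fully open at -1). In form: [[ax, ay, az, x, y, z, jaw], ...]. A call has exactly 10 rows; each row shifts and turns the pose as measured when the row begins, along the tool's axes as they then stand; what a row does not reach is not made up. A row lasts 1/10 s, in which the tool goes at most 50 mm and 8.59 degrees, less where a joint would pass 70% of its speed; a pose out of reach is approached as far as the arm can. A call with a gripper value outside its range is refused whole. The fingers move at their own pace and stop on an object; "force" is the grip in N (left out, the last holds). Time passes only in rows, so rows that do not move let the fingers close, or fill a call up. It gives the time, the measured TCP pose, the force and the opening at its end, in the units of the state.
- read_state(): the state, without advancing time (a new reading comes with each control period).
- camera(name): name is "scene" or "top" or "wrist"; returns (picture, depth): 480x640x3 uint8, blue, green, red; 480x640 float32, m along the optical axis (not along the pixel's ray), 0 where there is no reading.
- camera_params(name): a dict with "camera_matrix" (3x3 intrinsics, pixels), "world_from_camera" (4x4, takes a point from camera to world coordinates). Camera axes: x right, y down, z forward; pixel columns grow to the right and rows downward; lengths in m; the calibration is good to about 2 mm. A picture is of the moment at which its call begins: read the wrist's pose just before it. camera_params takes no time and is no camera call; for the wrist camera it gives the pose at the moment of the call.
- close_job(): hands the job in, once; it reports no verdict.
The state is a dict: "time": time; "joint_positions": joint angles; "joint_vel": joint speeds; "joint_torque": joint torques, N m; "ee_pos": TCP position; "eef_rot": TCP orientation; "ft_force": force on the tool from outside, world axes, zero at the start; "torque": the same for the moment, N m; "width": finger opening in m.
Only numpy, scipy, OpenCV 4.12 (cv2) and the standard library are available. Lean on these libraries where they do the work, as an engineer would, in place of code of your own. Each camera call takes 0.05 s, during which the arm holds its last target.

TASK

A table clock lies face down in the casing holder with its round click-on metal back set loosely in the case. First slide the holder's black jaw by its upright grip all the way until it stops against the case; then press the back straight down in its middle with the fingertips until it snaps home, flush with the rim of the case, and keep pressing firmly: the job finishes while you are still pressing on the back. Leave the things lying around it where they are.

Things in the scene. Friction and masses are not known exactly. Their poses are not given: they have to be found in the camera images.
- holder: Casing holder, fixed: level aluminium plate 130 (x) by 262 mm (y), 18 mm thick, y from -175 to +87. Origin: on the counter under the centre of the clock case; y along the jaw's track, z up. Steel case ring at x = y = 0: outer diameter 92, bore 70, top at z = 49 mm. Black fixed jaw behind it at y = 49 to 71 (top 42 mm); the sliding jaw runs on the -y side.
- jaw (a joint): Travel of the sliding jaw along the holder's +y, in m: 0 = fully back, 0.060 = end stop, where the jaw touches the case. It starts somewhere from 0 to 0.025, slides against about 3 N of friction and stays where it is left.
- jaw_grip (a point): Middle of the top edge of the jaw's upright grip, 74 mm above the counter, at holder x = 0: a black fin 12 mm thick (holder x), 34 mm long (y), 34 mm high, both sides free, on the jaw's block (54 x 50 mm, top 40 mm above the counter, front face 30 mm ahead of this point). At the end stop it is at holder y = -76 mm. Axes of the holder.
- cover: Click-on back: loose flat-topped aluminium disc, diameter 68, height 15 mm, about 90 g, in the bore of the case. Origin: centre of its underside, z up. Starts about 10 mm above its seat, on four spring balls in the bore. Pushed down it resists with up to 17 N (20 N if 12 mm off its middle), may go in one side first (two clicks), then the force drops to nothing and it meets its hard seat.
- cover_top (a point): Centre of the flat top of the back, 15 mm above its underside: where to press. 59 mm above the counter at the start, 49 mm when snapped home. About 10 to 15 N is a good push to finish with.
- case_seat (a point): Centre of the seat inside the case, 34 mm above the counter, where the underside of the back rests when snapped home. Axes of the holder.
- case_rim (a point): Centre of the case's rim plane, 49 mm above the counter: the top of the back is flush with it when snapped home. Axes of the holder.
- screwdriver: Bystander: a grey-handled screwdriver 160 mm long, lying on the counter.
- loupe: Bystander: a black eyeglass, 34 mm across, 32 mm high.
- partsbox: Bystander: a closed wooden box 70 x 50 x 35 mm.
- jar: Bystander: a small glass jar with a steel lid, 40 mm across, 45 mm high.
There are look-alikes about, which are no part of the job. What is meant by the cover is not red, and is the larger of those in its own colour.

How it is judged:
By the outcome, as a careful person would: the job done as asked, in the order asked, and still so for the second after the job is handed in, while the arm keeps its last pose, push and grip.
It also fails if it takes over 38 s, if anything falls off the work surface, if the arm or the gripper's body presses on something with over 40 N, if the wrist force passes 120 N, or if a joint passes its speed limit or range.

## Working session

There is one attempt and no reset: what is moved stays moved. The work goes in short steps, Python scripts to look and compute and a tool call to move; the robot and the scene stay as the last step left them, time stands still between calls to the robot, and variables do not carry over. Pictures are saved under pics/ and viewed, and the job is handed in when it is done.

Besides the shell and the picture viewer there is one more tool, called after "Request:" by a JSON object that holds its "op" and its "data". send_rows: Moves the arm, as the interface text tells. Its arguments: {"type":"object","properties":{"steps":{"type":"array"},"force":{"type":"number"}},"required":["steps"]}

```bash
mkdir -p pics; python3 - <<'E'
from bench import *
import cv2,numpy as np
s=read_state();print(s['time'],s['ee_pos'],s['eef_rot'],s['width'],tip_extent() if callable(tip_extent) else tip_extent)
for n in('scene','top'):
    p,d=camera(n);c=camera_params(n);cv2.imwrite(f'pics/{n}1.png',p);np.savez(f'{n}1.npz',p=p,d=d,K=c['camera_matrix'],T=c['world_from_camera']);print(np.round(c['world_from_camera'],3))
E
```

```text
0.0 [ 0.20463783 -0.5901819   0.23876762] [ 9.86102565e-01  1.66136277e-01 -1.53483500e-04 -6.67213902e-04] 0.08694927988330647 0.017
[[ 3.270e-01  6.240e-01 -7.100e-01  1.283e+00]
 [ 9.450e-01 -2.150e-01  2.460e-01 -2.280e-01]
 [ 1.000e-03 -7.510e-01 -6.600e-01  7.630e-01]
 [ 0.000e+00  0.000e+00  0.000e+00  1.000e+00]]
[[-0.011 -0.99   0.141  0.382]
 [-1.     0.009 -0.015  0.032]
 [ 0.013 -0.141 -0.99   1.315]
 [ 0.     0.     0.     1.   ]]
```

View pics/scene1.png

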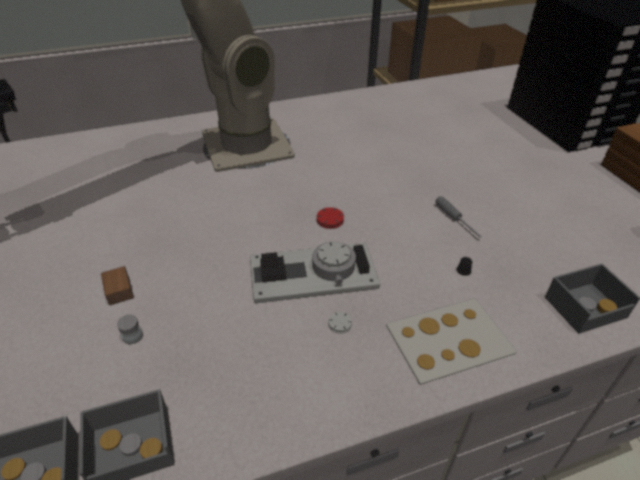

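View pics/top1.png

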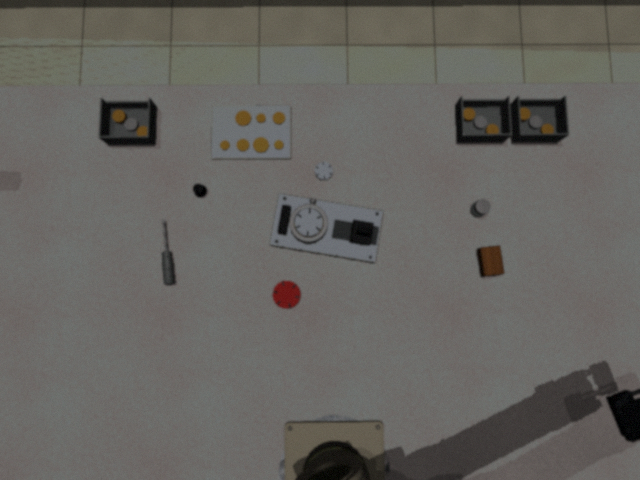

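The top view shows three candidates:
- Silver disc in the case ring at (308,223).
- Small silver disc at (324,171).
- Red disc at (287,294).

The one in the ring fits, since it's not red and it's the larger of the two silver ones. The sliding jaw is at about (362,232). I'll confirm this in a crop and measure from the depth image.

```bash
cat > h.py <<'E'
import numpy as np,cv2
def cloud(f):
    z=np.load(f);p,d,K,T=z['p'],z['d'],z['K'],z['T']
    v,u=np.mgrid[:480,:640]
    X=np.stack([(u-K[0,2])/K[0,0]*d,(v-K[1,2])/K[1,1]*d,d,np.ones_like(d)],-1)@T.T
    X[d==0]=np.nan
    return p,X[...,:3]
E
python3 - <<'E'
from h import *
p,X=cloud('top1.npz')
cv2.imwrite('pics/topcrop.png',cv2.resize(p[150:320,250:410],None,fx=3.5,fy=3.5,interpolation=cv2.INTER_CUBIC))
q,Y=cloud('scene1.npz')
cv2.imwrite('pics/scenecrop.png',cv2.resize(q[190:350,230:400],None,fx=3.5,fy=3.5,interpolation=cv2.INTER_CUBIC))
for n,P,(a,b,c,e) in(('top',X,(150,320,250,410)),('scene',Y,(190,350,230,400))):
    R=P[a:b,c:e].reshape(-1,3);R=R[~np.isnan(R[:,0])]
    h=np.histogram(R[:,2],np.arange(-.01,.09,.004));print(n,[(round(x,3),int(k)) for x,k in zip(h[1],h[0])])
    pl=R[(R[:,2]>.012)&(R[:,2]<.025)]
    r=cv2.minAreaRect((pl[:,:2]*1000).astype(np.float32));print('plate',len(pl),r)
    t=R[(R[:,2]>.053)&(R[:,2]<.085)]
    print('high',len(t)); 
    k=cv2.kmeans(t.astype(np.float32),2,None,(3,50,1e-5),5,cv2.KMEANS_PP_CENTERS)[1].ravel() if len(t)>4 else []
    for i in(0,1):
        g=t[k==i];print(len(g),g.mean(0).round(4),g.min(0).round(4),g.max(0).round(4))
E
```

```text
top [(np.float64(-0.01), 227), (np.float64(-0.006), 3957), (np.float64(-0.002), 10979), (np.float64(0.002), 4781), (np.float64(0.006), 686), (np.float64(0.01), 608), (np.float64(0.014), 1855), (np.float64(0.018), 1732), (np.float64(0.022), 296), (np.float64(0.026), 24), (np.float64(0.03), 34), (np.float64(0.034), 134), (np.float64(0.038), 329), (np.float64(0.042), 293), (np.float64(0.046), 284), (np.float64(0.05), 180), (np.float64(0.054), 218), (np.float64(0.058), 326), (np.float64(0.062), 73), (np.float64(0.066), 17), (np.float64(0.07), 34), (np.float64(0.074), 27), (np.float64(0.078), 3), (np.float64(0.082), 0)]
plate 4226 ((593.0294189453125, 18.907257080078125), (397.24444580078125, 297.54876708984375), 8.56662654876709)
high 723
632 [0.5804 0.0536 0.0587] [0.536  0.0119 0.053 ] [0.6249 0.0974 0.0654]
91 [ 0.5558 -0.0786  0.0714] [ 0.5485 -0.0952  0.0535] [ 0.5658 -0.0624  0.0798]
scene [(np.float64(-0.01), 43), (np.float64(-0.006), 8543), (np.float64(-0.002), 11497), (np.float64(0.002), 404), (np.float64(0.006), 579), (np.float64(0.01), 646), (np.float64(0.014), 2529), (np.float64(0.018), 465), (np.float64(0.022), 105), (np.float64(0.026), 103), (np.float64(0.03), 128), (np.float64(0.034), 250), (np.float64(0.038), 467), (np.float64(0.042), 232), (np.float64(0.046), 311), (np.float64(0.05), 54), (np.float64(0.054), 491), (np.float64(0.058), 117), (np.float64(0.062), 25), (np.float64(0.066), 33), (np.float64(0.07), 59), (np.float64(0.074), 4), (np.float64(0.078), 0), (np.float64(0.082), 0)]
plate 3495 ((567.71728515625, 38.21240234375), (274.9644470214844, 335.8581848144531), 27.900144577026367)
high 748
577 [0.5831 0.0528 0.0567] [0.5481 0.02   0.053 ] [0.6157 0.0858 0.0606]
171 [ 0.5618 -0.0796  0.0657] [ 0.5508 -0.0961  0.053 ] [ 0.5683 -0.0622  0.0752]
```

View pics/topcrop.png

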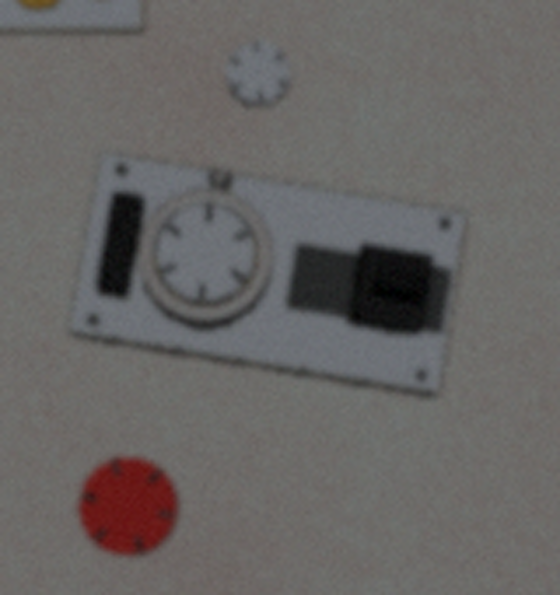

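View pics/scenecrop.png

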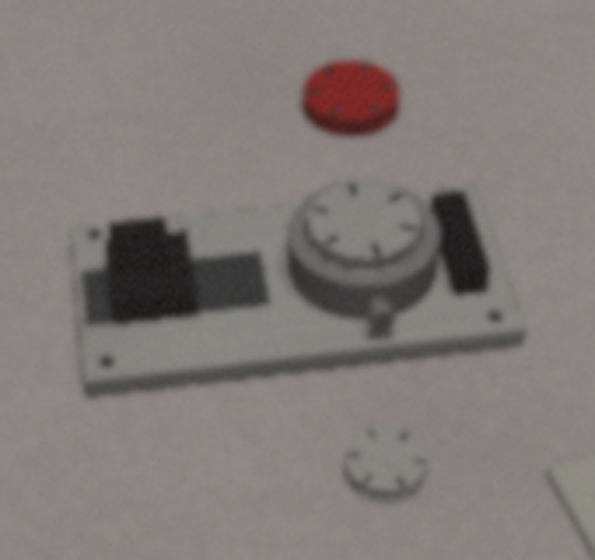

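```bash
python3 - <<'E'
from h import *
for f,(a,b,c,e) in(('top1.npz',(185,270,265,390)),('scene1.npz',(235,305,245,385))):
    P,X=cloud(f)
    M=np.zeros((480,640),np.uint8);M[a:b,c:e]=1
    z=X[...,2]
    m=((M>0)&(z>.011)&(z<.024)).astype(np.uint8)
    m=cv2.morphologyEx(m,cv2.MORPH_OPEN,np.ones((2,2)))
    # whole holder (anything above 11mm)
    m2=((M>0)&(z>.011)).astype(np.uint8)
    n,l,st,_=cv2.connectedComponentsWithStats(m);
    i=1+np.argmax(st[1:,4]);R=X[l==i]
    print(f,'plate',cv2.minAreaRect((R[:,:2]*1000).astype(np.float32)), np.median(R[:,2]))
    # cover disc top
    t=X[(M>0)&(z>.053)&(z<.064)&(abs(X[...,0]-.582)<.05)&(abs(X[...,1]-.053)<.05)]
    t=t[~np.isnan(t[:,0])]
    print('disc',cv2.minEnclosingCircle((t[:,:2]*1000).astype(np.float32)),np.median(t[:,2]),t[:,:2].mean(0))
    bl=X[(M>0)&(z>.066)&(X[...,1]<-.04)]
    print('fin top',len(bl),bl.mean(0),cv2.minAreaRect((bl[:,:2]*1000).astype(np.float32)))
E
```

```text
top1.npz plate ((nan, nan), (0.0, 0.0), 0.0) nan
disc ((580.457763671875, 54.71675109863281), 45.050575256347656) 0.058663636467993 [0.58025028 0.05354748]
fin top 81 [ 0.55639841 -0.07866162  0.07286018] ((557.0032348632812, -78.75373840332031), (33.59044647216797, 13.194575309753418), 77.16793823242188)
scene1.npz plate ((570.6658935546875, 15.542312622070312), (267.7433776855469, 141.48985290527344), 79.93538665771484) nan
disc ((581.6214599609375, 53.30707931518555), 35.17457962036133) 0.056733269683337806 [0.58307267 0.05278414]
fin top 96 [ 0.56032441 -0.07943457  0.07062719] ((559.5848388671875, -79.16194152832031), (33.58173370361328, 14.133256912231445), 82.29700469970703)
```

The larger silver disc in the ring is the cover: its top is at about 58 mm with a diameter of about 70 mm. The fin top is near (0.558, -0.079) and the holder's +y points at about 80°. I'll move towards it now and refine with the wrist camera.

Request:
{"op": "send_rows", "data": {"steps": [[0,0,-6.1,0.032,-0.024,0,-1],[0,0,-6.1,0.035,-0.02,0,-1],[0,0,-6.1,0.037,-0.016,0,-1],[0,0,-6.1,0.038,-0.012,0,-1],[0,0,-6.1,0.039,-0.008,0,-1],[0,0,-6.1,0.04,-0.004,0,-1],[0,0,-6.1,0.04,0,0,-1],[0,0,-6.1,0.04,0.004,0,-1],[0,0,-6.1,0.039,0.009,0,-1],[0,0,-6.1,0.038,0.013,0,-1]]}}

```text
time: 1.1
ee_pos: [0.4298, -0.2485, 0.2344]
eef_rot: [0.756, 0.655, -0.002, -0.004]
ft_force: [0.6, -0.2, 0.5]
width: 0.0867
```

```bash
cat >> h.py <<'E'
def plan(tx,ty,tz,yaw_y):
    "offset to target in tool axes; yaw_y: wanted world angle(deg) of tool y"
    from bench import read_state
    from scipy.spatial.transform import Rotation as Ro
    s=read_state();R=Ro.from_quat(s['eef_rot']);M=R.as_matrix()
    d=np.array([tx,ty,tz])-s['ee_pos'];a=np.degrees(np.arctan2(M[1,1],M[0,1]))
    print('t',s['time'],'pos',np.round(s['ee_pos'],4),'yang',round(a,2),'tilt',np.round(M[:,2],4),'F',np.round(s['ft_force'],2),'w',round(s['width'],4))
    print('tool shift',np.round(M.T@d,4),'turn z',round((a-yaw_y+90)%180-90,2))
E
python3 -c "
from h import *;plan(.54,-.08,.24,-10)"
```

```text
t 1.1 pos [ 0.4298 -0.2485  0.2344] yang -8.17 tilt [-0.0072  0.0036 -1.    ] F [ 0.58 -0.23  0.54] w 0.0867
tool shift [ 0.1825  0.0851 -0.0058] turn z 1.83
```

Request:
{"op": "send_rows", "data": {"steps": [[0,0,0.3,0.032,0.0145,0,-1],[0,0,0.3,0.032,0.0145,0,-1],[0,0,0.3,0.032,0.0145,0,-1],[0,0,0.3,0.032,0.0145,0,-1],[0,0,0.3,0.032,0.0145,0,-1],[0,0,0.3,0.02,0.01,0,-1],[0,0,0,0,0,0,-1],[0,0,0,0,0,0,-1],[0,0,0,0,0,0,-1],[0,0,0,0,0,0,-1]]}}

```text
time: 2.1
ee_pos: [0.5413, -0.0709, 0.2319]
eef_rot: [0.763, 0.647, -0.002, -0.006]
ft_force: [-0.4, -0.6, 0.3]
width: 0.0874
```

```bash
python3 - <<'E'
from h import *
from bench import *
plan(.557,-.079,.24,-10)
c=camera_params('wrist');p,d=camera('wrist');cv2.imwrite('pics/w1.png',p);np.savez('w1.npz',p=p,d=d,K=c['camera_matrix'],T=c['world_from_camera'])
print(np.round(c['world_from_camera'],3))
E
```

```text
t 2.1 pos [ 0.5413 -0.0709  0.2319] yang -9.4 tilt [-0.011   0.0055 -0.9999] F [-0.4  -0.57  0.33] w 0.0874
tool shift [-0.0054  0.0167 -0.0084] turn z 0.6
[[ 0.987 -0.152 -0.059  0.557]
 [-0.163 -0.944 -0.288  0.009]
 [-0.012  0.294 -0.956  0.377]
 [ 0.     0.     0.     1.   ]]
```

View pics/w1.png

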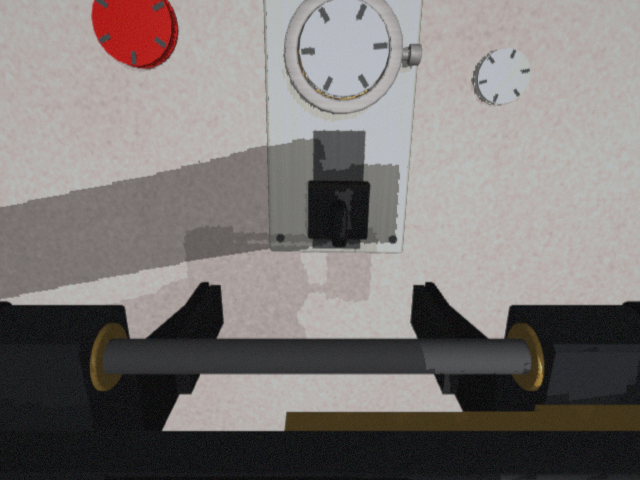

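The wrist view shows the cover at (345,48), the jaw block at (338,210) with its fin on top, the red disc on the left and the small silver disc on the right.

```bash
python3 - <<'E'
from h import *
p,X=cloud('w1.npz');X=X[:270];z=X[...,2]
print('counter',np.nanmedian(z[100:200,450:600]))
def sel(m): 
    return X[m&~np.isnan(z)]
yy=X[...,1];xx=X[...,0]
pl=sel((z>.012)&(z<.024)&(abs(xx-.57)<.12))
print('plate z',np.median(pl[:,2]),cv2.minAreaRect((pl[:,:2]*1000).astype(np.float32)))
d=sel((z>.0535)&(z<.065)&(yy>0));print('disc',d.mean(0),cv2.minEnclosingCircle((d[:,:2]*1000).astype(np.float32)))
f=sel((z>.066)&(yy<0));print('fin',len(f),f.mean(0),f[:,2].max(),cv2.minAreaRect((f[:,:2]*1000).astype(np.float32)))
b=sel((z>.034)&(z<.047)&(yy<-.03));print('block',len(b),b.mean(0),cv2.minAreaRect((b[:,:2]*1000).astype(np.float32)))
# rays: edges of plate by pixel -> direction
Z=np.load('w1.npz');K,T=Z['K'],Z['T']
def ray(u,v,h):
    r=T[:3,:3]@np.array([(u-K[0,2])/K[0,0],(v-K[1,2])/K[1,1],1]);return (T[:3,3]+r*(h-T[2,3])/r[2])[:2]
a1,a2=ray(271,250,.018),ray(265,0,.018);b1,b2=ray(403,251,.018),ray(420,0,.018)
for a,b in((a1,a2),(b1,b2)):print('edge ang',np.degrees(np.arctan2(*(b-a)[::-1])),a,b)
print('disc ray',ray(345,48,.059))
cv2.imwrite('pics/w1c.png',cv2.resize(p[0:260,250:430],None,fx=3,fy=2.3))
E
```

```text
counter 0.00016501881189667778
plate z 0.018199839423934383 ((569.3291625976562, -9.964653015136719), (218.3944854736328, 130.31959533691406), 79.88348388671875)
disc [0.58096295 0.05571493 0.0586416 ] ((580.8568725585938, 55.16108322143555), 33.48332977294922)
fin 639 [ 0.55733769 -0.07609875  0.07317276] 0.07589207663052916 ((557.374755859375, -76.9566650390625), (33.87624740600586, 13.308262825012207), 80.98530578613281)
block 2780 [ 0.55856474 -0.06879608  0.04006446] ((558.5445556640625, -71.89328002929688), (50.67822265625, 53.63257598876953), 80.13585662841797)
edge ang 79.9502190073415 [ 0.48864009 -0.10409252] [0.52606452 0.10707892]
edge ang 80.66821145177329 [ 0.61509697 -0.12551337] [0.64989218 0.08623161]
disc ray [0.58182615 0.05528067]
```

View pics/w1c.png

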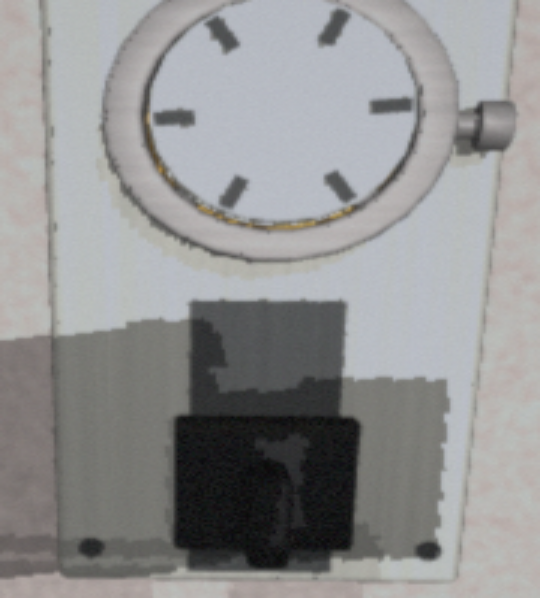

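```bash
cat >> h.py <<'E'
def fix(yaw_y=-9.9):
    from bench import read_state
    from scipy.spatial.transform import Rotation as Ro
    M=Ro.from_quat(read_state()['eef_rot']).as_matrix();a=np.radians(yaw_y);y=np.array([np.cos(a),np.sin(a),0]);z=np.array([0,0,-1.])
    if y@M[:,1]<0:y=-y
    G=np.c_[np.cross(y,z),y,z];print('rotvec',np.round(Ro.from_matrix(M.T@G).as_rotvec(degrees=True),2))
E
python3 -c "
from h import *;plan(.5575,-.077,.064,-9.9);fix()"
```

```text
t 2.15 pos [ 0.5412 -0.0711  0.2319] yang -9.43 tilt [-0.011   0.0055 -0.9999] F [-0.91 -0.3   0.39] w 0.0874
tool shift [-0.0038  0.019   0.1677] turn z 0.47
rotvec [-0.68 -0.2   0.47]
```

Request:
{"op": "send_rows", "data": {"steps": [[-0.4,-0.1,0.3,-0.002,0.01,0,-1],[-0.3,-0.1,0.2,-0.002,0.009,0.01,-1],[0,0,0,0,0,0.025,-1],[0,0,0,0,0,0.025,-1],[0,0,0,0,0,0.025,-1],[0,0,0,0,0,0.025,-1],[0,0,0,0,0,0.01,-1],[0,0,0,0,0,0.005,-1],[0,0,0,0,0,0,-1],[0,0,0,0,0,0,-1]]}}

```text
time: 3.15
ee_pos: [0.5642, -0.0847, 0.0999]
eef_rot: [0.768, 0.64, 0.001, 0.003]
ft_force: [-1.0, -0.8, -0.2]
width: 0.0872
```

```bash
python3 -c "
from h import *;plan(.5575,-.077,.064,-9.9);fix()"
```

```text
t 3.15 pos [ 0.5642 -0.0847  0.0999] yang -10.41 tilt [ 0.0053 -0.0025 -1.    ] F [-0.96 -0.82 -0.23] w 0.0872
tool shift [ 0.0064 -0.0082  0.0358] turn z -0.51
rotvec [ 0.32  0.09 -0.51]
```

Request:
{"op": "send_rows", "data": {"steps": [[0.3,0.1,-0.3,0.005,-0.006,0,-1],[0,0,0,0,0,0,-1],[0,0,0,0.001,-0.001,0.008,-1],[0,0,0,0,0,0.01,-1],[0,0,0,0,0,0.01,-1],[0,0,0,0,0,0.006,-1],[0,0,0,0,0,0,-1],[0,0,0,0,0,0,-1],[0,0,0,0,0,0,-1],[0,0,0,0,0,0,-1]]}}

```text
time: 4.15
ee_pos: [0.5594, -0.077, 0.0651]
eef_rot: [0.767, 0.642, 0.001, 0.001]
ft_force: [-0.2, 0.5, 0.2]
width: 0.0868
```

```bash
python3 -c "
from h import *;plan(.5575,-.077,.064,-9.9);fix()"
```

```text
t 4.15 pos [ 0.5594 -0.077   0.0651] yang -10.08 tilt [ 3.6e-03 -6.0e-04 -1.0e+00] F [-0.23  0.53  0.16] w 0.0868
tool shift [-0.0003 -0.0019  0.0011] turn z -0.18
rotvec [ 0.21  0.   -0.18]
```

Positioned. I'll close the fingers on the fin, correcting 2 mm sideways first.

Request:
{"op": "send_rows", "data": {"force": 25, "steps": [[0,0,0,0,-0.002,0.001,-1],[0,0,0,0,0,0,1],[0,0,0,0,0,0,1],[0,0,0,0,0,0,1],[0,0,0,0,0,0,1],[0,0,0,0,0,0,1],[0,0,0,0,0,0,1],[0,0,0,0,0,0,1],[0,0,0,0,0,0,1],[0,0,0,0,0,0,1]]}}

```text
time: 5.15
ee_pos: [0.5578, -0.0767, 0.0649]
eef_rot: [0.767, 0.642, 0.002, 0.002]
ft_force: [0.5, 1.0, 0.1]
width: 0.0228
```

```bash
python3 -c "
from h import *;plan(.568,-.020,.064,-9.9);fix()"
```

```text
t 5.15 pos [ 0.5578 -0.0767  0.0649] yang -10.09 tilt [ 0.0051 -0.001  -1.    ] F [0.52 1.04 0.14] w 0.0228
tool shift [0.0576 0.0001 0.0009] turn z -0.19
rotvec [ 0.3   0.01 -0.19]
```

Request:
{"op": "send_rows", "data": {"steps": [[0,0,0,0,0,0,1],[0,0,0,0,0,0,1],[0,0,0,0,0,0,1],[0,0,0,0.004,0,0,1],[0,0,0,0.007,0,0,1],[0,0,0,0.007,0,0,1],[0,0,0,0.007,0,0,1],[0,0,0,0.007,0,0,1],[0,0,0,0.007,0,0,1],[0,0,0,0.007,0,0,1]]}}

```text
time: 6.15
ee_pos: [0.5655, -0.0302, 0.0649]
eef_rot: [0.767, 0.641, -0.0, 0.002]
ft_force: [-1.7, -3.8, 2.9]
width: 0.0116
```

```bash
python3 -c "
from h import *;plan(.568,-.020,.064,-9.9);fix()"
```

```text
t 6.15 pos [ 0.5655 -0.0302  0.0649] yang -10.22 tilt [ 0.0027 -0.004  -1.    ] F [-1.72 -3.76  2.88] w 0.0116
tool shift [0.0105 0.0006 0.0008] turn z -0.32
rotvec [ 0.19  0.2  -0.32]
```

The fingers hold the fin (11.6 mm opening) with about 4 N of drag. Now for the last centimetre, in small steps.

Request:
{"op": "send_rows", "data": {"steps": [[0,0,0,0.003,0,0,1],[0,0,0,0.003,0,0,1],[0,0,0,0.003,0,0,1],[0,0,0,0.003,0,0,1],[0,0,0,0.003,0,0,1],[0,0,0,0.003,0,0,1],[0,0,0,0.003,0,0,1],[0,0,0,0.003,0,0,1],[0,0,0,0.003,0,0,1],[0,0,0,0.003,0,0,1]]}}

```text
time: 7.15
ee_pos: [0.5677, -0.0185, 0.0648]
eef_rot: [0.772, 0.636, -0.012, 0.009]
ft_force: [-5.6, -11.0, 6.7]
width: 0.0117
```

```bash
python3 -c "
from h import *;plan(.568,-.020,.064,-9.9);fix()"
```

```text
t 7.15 pos [ 0.5677 -0.0185  0.0648] yang -11.03 tilt [-0.0076 -0.0284 -0.9996] F [ -5.55 -10.95   6.69] w 0.0117
tool shift [-0.0014  0.0006  0.0008] turn z -1.13
rotvec [-0.13  1.68 -1.13]
```

Resistance rose to 12 N after about 59 mm of travel, so the jaw is at the stop. I'll release and raise.

Request:
{"op": "send_rows", "data": {"steps": [[0,0,0,0.002,0,0,-0.4],[0,0,0,0,0,0,-0.4],[0,0,0,0,0,0,-0.4],[0,0,0,0,0,0,-0.4],[0,0.8,0,0,0,0,-0.4],[0,0.8,-0.5,0,0,-0.01,-0.4],[0,0,-0.5,0,0,-0.03,-0.4],[0,0,0,0,0,-0.04,-0.4],[0,0,0,-0.02,0,-0.04,-0.4],[0,0,0,-0.02,0,-0.04,0.2]]}}

```text
time: 8.15
ee_pos: [0.5589, -0.052, 0.2265]
eef_rot: [0.763, 0.646, 0.0, -0.007]
ft_force: [0.0, -1.5, -0.0]
width: 0.0577
```

```bash
python3 - <<'E'
from h import *
from bench import *
plan(.581,.055,.09,-9.9);fix()
c=camera_params('wrist');p,d=camera('wrist');cv2.imwrite('pics/w2.png',p);np.savez('w2.npz',p=p,d=d,K=c['camera_matrix'],T=c['world_from_camera'])
p,X=cloud('w2.npz');X=X[:270];z=X[...,2];yy=X[...,1]
sel=lambda m:X[m&~np.isnan(z)]
d=sel((z>.0535)&(z<.064)&(yy>0.01)&(abs(X[...,0]-.58)<.06));print('disc',d.mean(0),cv2.minEnclosingCircle((d[:,:2]*1000).astype(np.float32)))
f=sel((z>.066)&(z<.08)&(yy<.02));print('fin',len(f),f.mean(0),cv2.minAreaRect((f[:,:2]*1000).astype(np.float32)) if len(f) else 0)
b=sel((z>.034)&(z<.0455)&(yy<.01));print('block',len(b),cv2.minAreaRect((b[:,:2]*1000).astype(np.float32)) if len(b) else 0)
E
```

```text
t 8.15 pos [ 0.5589 -0.052   0.2265] yang -9.45 tilt [-0.0089  0.0108 -0.9999] F [ 0.02 -1.5  -0.04] w 0.0577
tool shift [0.1079 0.0056 0.1375] turn z 0.45
rotvec [-0.61 -0.52  0.45]
disc [0.5809837  0.05589586 0.05862679] ((580.7556762695312, 55.15806198120117), 33.4428596496582)
fin 704 [ 0.56771093 -0.01863796  0.07337051] ((567.72265625, -19.29542350769043), (33.40208435058594, 13.25763988494873), 80.37725067138672)
block 2976 ((568.4944458007812, -14.556381225585938), (50.34172058105469, 53.99031066894531), 80.40656280517578)
```

View pics/w2.png

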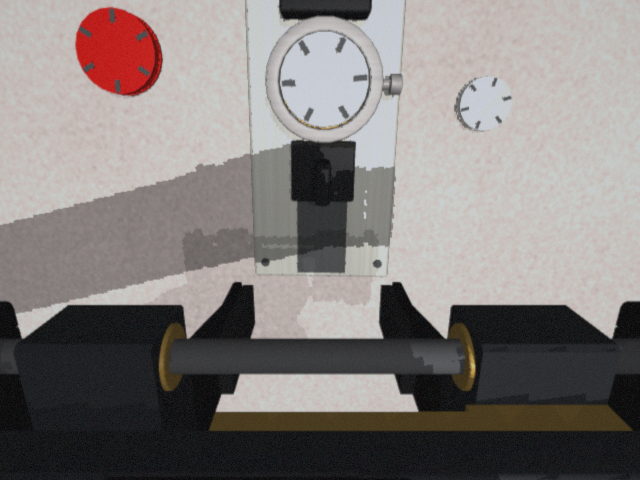

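The jaw now touches the case at (323,140). The fin is 75.6 mm from the case centre, against 76 mm expected. Next I move over the cover at (0.581, 0.055) and close the fingers.

Request:
{"op": "send_rows", "data": {"steps": [[-0.3,-0.3,0.2,0.02,0.001,0,1],[-0.3,-0.2,0.2,0.025,0.001,0,1],[0,0,0,0.025,0.001,0.01,1],[0,0,0,0.02,0.001,0.02,1],[0,0,0,0.013,0.001,0.025,1],[0,0,0,0,0,0.025,1],[0,0,0,0,0,0.02,1],[0,0,0,0,0,0.01,1],[0,0,0,0,0,0,1],[0,0,0,0,0,0,1]]}}

```text
time: 9.2
ee_pos: [0.5912, 0.046, 0.1321]
eef_rot: [0.767, 0.641, 0.011, 0.007]
ft_force: [-0.3, 0.1, 0.2]
width: 0.0002
```

```bash
python3 -c "
from h import *;plan(.581,.055,.076,-9.9);fix()"
```

```text
t 9.2 pos [0.5912 0.046  0.1321] yang -10.25 tilt [ 0.0265  0.0026 -0.9996] F [-0.29  0.11  0.18] w 0.0002
tool shift [ 0.0067 -0.0131  0.0558] turn z -0.35
rotvec [ 1.47 -0.42 -0.34]
```

Request:
{"op": "send_rows", "data": {"steps": [[0.7,-0.2,-0.2,0.004,-0.007,0.005,1],[0.7,-0.2,-0.1,0.003,-0.005,0.01,1],[0,0,0,0,0,0.01,1],[0,0,0,0,0,0.01,1],[0,0,0,0,0,0.008,1],[0,0,0,0,0,0,1],[0,0,0,0,0,0,1],[0,0,0,0,0,0,1],[0,0,0,0,0,0,1],[0,0,0,0,0,0,1]]}}

```text
time: 10.2
ee_pos: [0.5816, 0.0555, 0.088]
eef_rot: [0.766, 0.643, 0.001, 0.001]
ft_force: [0.8, -0.4, 0.9]
width: 0.0005
```

```bash
python3 -c "
from h import *;plan(.581,.055,.076,-9.9);fix()"
```

```text
t 10.2 pos [0.5816 0.0555 0.088 ] yang -9.97 tilt [ 0.003 -0.    -1.   ] F [ 0.84 -0.42  0.88] w 0.0005
tool shift [-0.0006 -0.0005  0.012 ] turn z -0.07
rotvec [ 0.17 -0.03 -0.07]
```

The tool is centred within 1 mm and 12 mm above the top. I'll go down to contact and start pressing in small steps.

Request:
{"op": "send_rows", "data": {"steps": [[0,0,0,0,0,0.004,1],[0,0,0,0,0,0.004,1],[0,0,0,0,0,0.003,1],[0,0,0,0,0,0.002,1],[0,0,0,0,0,0.002,1],[0,0,0,0,0,0.002,1],[0,0,0,0,0,0.002,1],[0,0,0,0,0,0.002,1],[0,0,0,0,0,0.002,1],[0,0,0,0,0,0.002,1]]}}

```text
time: 11.2
ee_pos: [0.5831, 0.0564, 0.0664]
eef_rot: [0.766, 0.643, 0.002, 0.003]
ft_force: [-8.7, -3.0, 27.0]
width: 0.0005
```

```bash
python3 -c "
from h import *;plan(.581,.055,.066,-9.9);fix()"
```

```text
t 11.2 pos [0.5831 0.0564 0.0664] yang -9.95 tilt [ 0.0064 -0.0011 -1.    ] F [-8.72 -2.95 26.99] w 0.0005
tool shift [-0.0018 -0.0018  0.0004] turn z -0.05
rotvec [ 0.37  0.   -0.05]
```

The tip is at 49.4 mm, which is flush, with 27 N on it. I'll ease to a steady push of about 13 N.

Request:
{"op": "send_rows", "data": {"steps": [[0,0,0,0,-0.0005,0.001,1],[0,0,0,0,0,0.001,1],[0,0,0,0,0,0.001,1],[0,0,0,0,0,0.001,1],[0,0,0,0,0,0.001,1],[0,0,0,0,0,0.001,1],[0,0,0,0,0,0.001,1],[0,0,0,0,0,0.001,1],[0,0,0,0,0,0.001,1],[0,0,0,0,0,0.001,1]]}}

```text
time: 12.2
ee_pos: [0.5834, 0.0566, 0.0665]
eef_rot: [0.766, 0.643, 0.001, 0.005]
ft_force: [-7.0, -1.2, 13.7]
width: 0.0003
```

```bash
python3 - <<'E'
from h import *
from bench import *
plan(.581,.055,.066,-9.9)
for n in('wrist','scene'):
    c=camera_params(n);p,d=camera(n);cv2.imwrite(f'pics/{n}3.png',p);np.savez(n+'3.npz',p=p,d=d,K=c['camera_matrix'],T=c['world_from_camera'])
    p,X=cloud(n+'3.npz');r=np.hypot(X[...,0]-.581,X[...,1]-.0552);z=X[...,2]
    for nm,m in(('disc',(r<.031)&(z<.056)&(z>.035)),('ring',(r>.038)&(r<.044)&(z<.056)&(z>.044))):
        g=X[m];A=np.c_[g[:,0]-.581,g[:,1]-.0552,np.ones(len(g))];k=np.linalg.lstsq(A,g[:,2],rcond=None)[0] if len(g)>5 else 0
        print(n,nm,len(g),'fit slope x,y,height',np.round(k,4))
cv2.imwrite('pics/s3c.png',cv2.resize(p[200:320,230:400],None,fx=4,fy=4,interpolation=2))
s=read_state();print(s['time'],s['ft_force'],s['torque'])
E
```

```text
t 12.2 pos [0.5834 0.0566 0.0665] yang -10.0 tilt [ 0.0076 -0.0068 -0.9999] F [-6.95 -1.18 13.65] w 0.0003
tool shift [-0.002  -0.0021  0.0005] turn z -0.1
wrist disc 6008 fit slope x,y,height [-0.0025 -0.0321  0.0498]
wrist ring 3723 fit slope x,y,height [0.     0.0005 0.0491]
scene disc 136 fit slope x,y,height [ 0.0051 -0.0096  0.0467]
scene ring 157 fit slope x,y,height [ 0.0054 -0.0002  0.0473]
12.3 [-6.77716195 -1.06864103 14.97425247] [-0.30064657  1.48921476 -0.02196119]
```

View pics/wrist3.png

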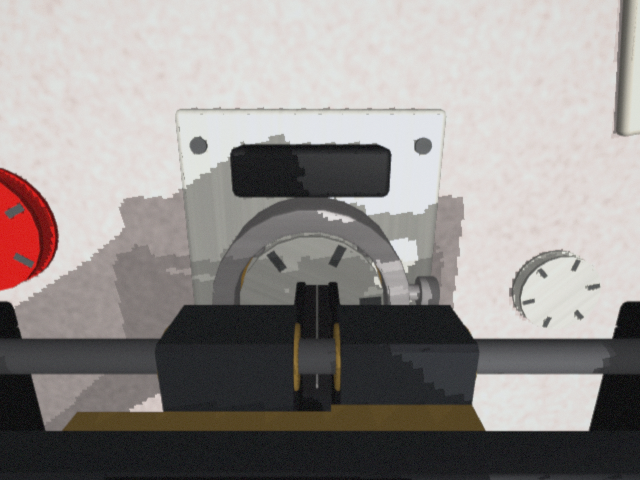

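View pics/s3c.png

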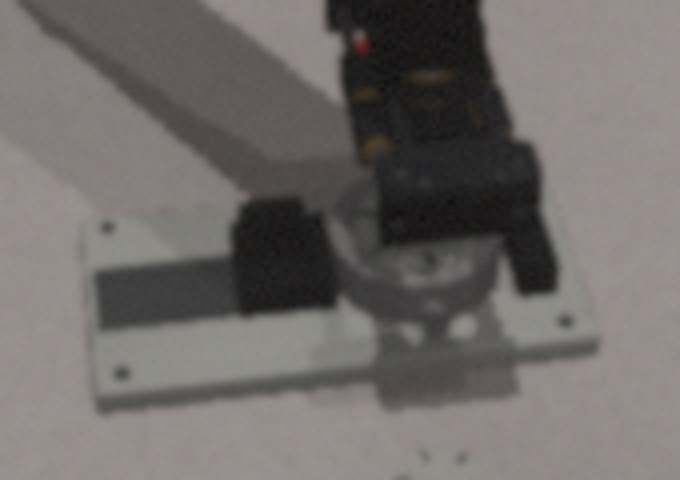

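```bash
python3 - <<'E'
from h import *
p,X=cloud('wrist3.npz')
x,y=X[...,0]-.581,X[...,1]-.0552;r=np.hypot(x,y);z=X[...,2]
for lo,hi in((.016,.02),(.02,.025),(.025,.031)):
  for nm,s in(('xneg',x<-.008),('mid',abs(x)<.008),('xpos',x>.008)):
    m=(r<.031)&(y>lo)&(y<hi)&s;print(lo,nm,m.sum(),np.nanmedian(z[m]).round(4))
m=(r>.038)&(r<.044);print('ring',np.nanmedian(z[m&(y>.0)]))
p,X=cloud('scene3.npz');x,y=X[...,0]-.5815,X[...,1]-.0535;r=np.hypot(x,y);z=X[...,2]
for nm,s in(('y-',y<-.01),('y0',abs(y)<.01),('y+',y>.01)):
    for k,m in(('disc',(r<.031)&s),('ring',(r>.038)&(r<.044)&s)):
        g=z[m&(z>.03)&(z<.056)];print(nm,k,len(g),np.median(g).round(4))
E
```

```text
0.016 xneg 319 0.0491
0.016 mid 308 0.0491
0.016 xpos 345 0.0491
0.02 xneg 307 0.0492
0.02 mid 619 0.0496
0.02 xpos 2955 0.1472
0.025 xneg 1236 0.1472
0.025 mid 7628 0.1539
0.025 xpos 2929 0.1563
ring 0.14261552870968638
y- disc 92 0.0468
y- ring 115 0.047
y0 disc 47 0.047
y0 ring 31 0.0467
y+ disc 18 0.0468
y+ ring 30 0.0471
```

The cover is level and flush with the ring: 49.1 mm for both in the wrist view, and within 0.5 mm of each other in the scene view. The push is steady at about 15 N, so I'm handing in.

```bash
python3 -c "
from bench import *
s=read_state();print(s['time'],s['ee_pos'],s['ft_force']);print(close_job())
s=read_state();print(s['time'],s['ee_pos'],s['ft_force'])"
```

```text
12.3 [0.58337975 0.05658487 0.06645754] [-6.77716195 -1.06864103 14.97425247]
the job is handed in; nothing more can be done
None
the job is handed in; nothing more can be done
```

I slid the jaw to its stop first, then pressed the back home and handed the job in at 12.3 s, still pressing with about 15 N. No verdict is reported.

- **Jaw:** I gripped the fin and pushed it about 59 mm until resistance rose to 12 N, against about 4 N while sliding. The wrist camera then put the fin 75.6 mm from the case centre; the end stop is at 76 mm.
- **Cover:** The final fingertip height was about 49.4 mm. The cover and the case ring both measured 49.1 mm in the wrist view. In the scene view they were within 0.5 mm of each other on all sides, so the cover is level and flush.
- **Bystanders:** I planned no moves near them and saw no contact. I did not re-measure where they ended up.
- **Imperfect:**
  - The push peaked at 27 N as the cover seated, then I eased it off.
  - About 7 N of sideways force remained at the end.
  - The fingertips rest about 2.5 mm off the middle of the cover.
  - My first plane fit of the cover in the wrist view showed a tilt because the fingers were in it. The fit on the visible part showed it flat.

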